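# Refit the wing knob on a sloping book press

## Task

Pick up the larger of the two black wing knobs standing on the bench and push its square socket onto the steel square drive of the sloping book press until it is fully home against the flange and the drive's spring ball clicks into the knob, then let go. Leave everything else on the bench where it stands.

Things in the scene. Friction and masses are not known exactly. Their poses are not given: they have to be found in the camera images.
- knob: Larger wing knob, 0.10-0.20 kg, upright on the bench, 78 mm tall; the two knobs may stand on either side. Origin: centre of its open mouth (underside), z up along its axis. From the mouth up: square steel collar 31 mm wide, sides along x and y, to 32 mm; round dark neck 19 mm across, to 42 mm; black wing to 78 mm.
- knob_grip (a point): Point in the larger knob's wing, on its axis 64 mm above the mouth, axes as the knob's. The wing has flat parallel sides: 46 mm long along x, 22 mm thick along y, 36 mm high.
- knob_mouth (a point): Centre of the larger knob's mouth, axes as the knob's. Square hole 19.5 mm wide, sides along x and y, 26 mm deep, with a lead-in 2.5 mm wide and 3.5 mm deep all round. Each side has a window for the spring ball centred 9 mm above the mouth: it fits in any of four quarter turns.
- small_knob: Smaller wing knob of the same look, upright, 60 mm tall, collar 23.5 mm square, wing 34 mm long and 16 mm thick. Its 13.5 mm socket does not fit. Leave it alone. Origin: centre of its underside, z up.
- press: Fixed book press: grey base plate 190 x 170 mm, a sloping bed with a book under a board and a dark steel crossbar. The bed's normal leans 35 degrees from vertical towards the press's own -x (roughly towards the robot). Origin: centre of the base plate's underside, z up. Its fixed part is up to about 155 mm high.
- drive: Steel square drive that stands out of the crossbar. Origin: centre of the top of its round flange (42 mm across), where the knob's mouth sits when home, about 163 mm above the bench. z points outwards along the drive, 35 degrees from vertical. 18 mm square, sides along x and y. Starts turned up to 0.5 rad about z; it can be turned against slight friction (0.04 N m).
- drive_tip (a point): Centre of the drive's end face, 24 mm from the flange along the drive's z, axes as the drive's. The last 3 mm are narrowed to 15.5 mm square.
- spindle (a joint): How far the whole drive with its flange is pushed into the press along its axis: 0 at rest, 0.008 m at the solid stop. A weak spring resists with 2.6 N rising to 3.2 N and brings it back when let go, so it backs away from the knob before the ball clicks: push on past the flange's resting place until it is solid.
- ball (a joint): Spring ball, 8 mm across, in the drive's -x side, 9 mm from the flange. 0 = fully out (2.6 mm proud), -0.0035 = pushed in. While the lip of the socket rides over it, it reads -0.001 to -0.002; it jumps back towards 0 on clicking into a window. Pushing the knob over it takes about 7 to 13 N.
- dispenser: White round pump dispenser, 62 mm wide, 95 mm tall. Leave it alone. Origin: centre of its underside.
- beaker: Clear plastic beaker, 52 mm wide, 55 mm tall. Leave it alone. Origin: centre of its underside.
- tape_roll: Roll of paper tape lying flat, 90 mm across, 25 mm high. Leave it alone. Origin: centre of its underside.
- weight: Brass weight with a small knob on top, 56 mm across, 70 mm tall. Leave it alone. Origin: centre of its underside.
- brush: Wooden-handled brush lying in front of the press, 170 mm long along its x. Leave it alone.
- folder: Flat ivory-coloured folding tool, 140 x 22 x 6 mm, lying in front of the press. Leave it alone. Origin: centre of its underside.
There are look-alikes about, which are no part of the job. Leave any purple or turquoise look-alike of the knob alone.

How it is judged:
By the outcome, as a careful person would: the job done as asked, in the order asked, and still so for the second after the job is handed in, with the robot touching nothing.
It also fails if it takes over 45 s, if anything falls off the work surface, if the arm or the gripper's body presses on something with over 40 N, if the wrist force passes 120 N, or if a joint passes its speed limit or range.

## Robot

A 7-joint arm with a two-finger parallel gripper is mounted at the origin on the work surface. World frame = base frame: x ahead of the robot, y to its left, z up, the work surface at z = 0. Lengths are in m, angles in rad, forces in N, time in s.
With the tool pointing down it reaches from about 0.4 to 0.85 m from the base axis. Payload 4.5 kg.
Tool frame: the origin (TCP) lies on the centre line of the jaws, within the pads' length; the fingertips stand 22 mm ahead of it and the grasp point (between the pads) lies 3 mm ahead of it (arm.tip_extent is the distance from the TCP to the fingertips, in m); z points along the fingers, y is the direction in which the jaws open and shut (so a half turn about z gives the same grasp; the last joint's range is limited). The gripper opens to 88 mm and grips with 3 to 60 N. Pads are 18 mm wide; open, the fingers measure 123 mm over their backs; the gripper's body (75 mm by 187 mm) begins 45 mm behind the grasp point.
Start: joints at [-1.098, 0.689, -0.195, 1.565, 0.157, 0.902, -0.215], TCP at [0.266, 0.566, 0.261] pointing down, gripper open.
Joint ranges: [-3.01, 3.01], [-0.46, 2.08], [-1.47, 1.51], [0.13, 2.56], [-1, 4.14], [0.04, 2.09], [-2.66, 2.66]. Speed limits (rad/s): [2.57, 2.57, 3.14, 3.14, 3.14, 3.14, 3.14].

## Interface

Orientations are given as a unit quaternion [w, x, y, z].
In Python, from cell import status, viewer, arm gives the robot as it stands. The module is installed in compiled form; this text tells all that it offers.
- The arm moves only by the tool apply_moves, never from a script. Its argument "commands" is a list of rows, each an object with "dp": the shift along the world's x, y, z in mm, a list of three; "angular": the turn, a rotation vector about the world's x, y, z in degrees, a list of three; "claw": the closure, from 0 (fully open) to 1 (shut). A call has 1 to 8 rows; each row is the pose to reach, as a shift and turn from the pose commanded when the call began; what a row does not reach only later rows make up. A row lasts 1/10 s, in which the tool goes at most 50 mm and 8.59 degrees, less where a joint would pass 70% of its speed; a pose out of reach is approached as far as the arm can. A call with a gripper value outside its range is refused whole. The fingers move at their own pace and stop on an object; "grip_force" is the grip in N (left out, the last holds). Time passes only in rows, so rows that repeat a pose let the fingers close. It gives the time, the measured TCP pose, the force and the opening at its end, in the units of the state.
- status.sense(): the state, without advancing time (a new reading comes with each control period).
- viewer.capture(name): name is "scene" or "top" or "wrist"; returns a dict with "img" (384x512x3 uint8, blue, green, red), "z_map" (384x512 float32, m along the optical axis (not along the pixel's ray), 0 where there is no reading), "fx", "fy", "cx", "cy" (pixels), "extrinsics" (4x4, takes a point from world to camera coordinates). Camera axes: x right, y up, looking along -z (the intrinsics and any distortion apply to the point x, -y, -z); pixel columns grow to the right and rows downward; lengths in m; the calibration is good to about 2 mm. A picture is of the moment at which its call begins.
- arm.close_job(): hands the job in, once; it reports no verdict.
The state is a dict: "t": time; "qpos": joint angles; "qd": joint speeds; "tau": joint torques, N m; "eef_pos": TCP position; "tcp_rot": TCP orientation; "contact_force": force on the tool from outside, world axes, zero at the start; "torque": the same for the moment, N m; "width": opening from 0.0 (shut) to 1.0 (fully open).
Only numpy, scipy, OpenCV 4.12 (cv2) and the standard library are available. Lean on these libraries where they do the work, as an engineer would, in place of code of your own. Each camera call takes 0.05 s, during which the arm holds its last target.

## Working session

There is one attempt and no reset: what is moved stays moved. The work goes in short steps, Python scripts to look and compute and a tool call to move; the robot and the scene stay as the last step left them, time stands still between calls to the robot, and variables do not carry over. Pictures are saved under pics/ and viewed, and the job is handed in when it is done.

Besides the shell and the picture viewer there is one more tool, called after "Call:" by a JSON object that holds its "op" and its "data", one argument or row to a line. apply_moves: Moves the arm, as the interface text tells. Its arguments: {"type":"object","properties":{"commands":{"type":"array"},"grip_force":{"type":"number"}},"required":["commands"]}

```bash
mkdir -p pics
cat > h.py <<'E'
import numpy as np, cv2
from cell import status, viewer, arm
def cap(n,tag):
    d=viewer.capture(n); cv2.imwrite(f'pics/{tag}.png',d['img']); np.savez(f'pics/{tag}.npz',**{k:v for k,v in d.items()}); return d
def world(d):
    z=d['z_map'];h,w=z.shape
    u,v=np.meshgrid(np.arange(w),np.arange(h))
    x=(u-d['cx'])/d['fx']*z; y=(v-d['cy'])/d['fy']*z
    P=np.stack([x,-y,-z,np.ones_like(z)],-1)
    return (P@np.linalg.inv(d['extrinsics']).T)[...,:3]
def load(tag):
    return dict(np.load(f'pics/{tag}.npz'))
def proj(d,p):
    c=d['extrinsics']@np.append(p,1); return d['cx']+d['fx']*c[0]/-c[2], d['cy']+d['fy']*-c[1]/-c[2]
E
python3 - <<'E'
from h import *
for n in ['scene','top','wrist']:
    d=cap(n,n+'0'); print(n,d.keys(),d['fx'],d['extrinsics'].round(3).tolist())
s=status.sense(); print(s)
print(arm.tip_extent)
E
```

```text
scene dict_keys(['img', 'z_map', 'fx', 'fy', 'cx', 'cy', 'extrinsics']) 385.65453197559117 [[0.626, 0.78, 0.006, -0.328], [-0.44, 0.347, 0.828, 0.137], [0.644, -0.521, 0.56, -1.313], [0.0, 0.0, 0.0, 1.0]]
top dict_keys(['img', 'z_map', 'fx', 'fy', 'cx', 'cy', 'extrinsics']) 437.29266019093205 [[0.006, -1.0, -0.0, -0.016], [0.999, 0.006, 0.042, -0.535], [-0.042, -0.0, 0.999, -1.231], [0.0, 0.0, 0.0, 1.0]]
wrist dict_keys(['img', 'z_map', 'fx', 'fy', 'cx', 'cy', 'extrinsics']) 290.50968075613736 [[0.424, 0.905, -0.0, -0.625], [-0.867, 0.406, -0.288, 0.04], [-0.26, 0.122, 0.958, -0.389], [0.0, 0.0, 0.0, 1.0]]
{'t': 0.15, 'qpos': array([-1.0981934 ,  0.68978602, -0.19455097,  1.56607079,  0.15732744,
        0.90251036, -0.21513307]), 'qd': array([-0.0013324 , -0.00140687, -0.00280889, -0.00294138, -0.00064249,
        0.00161549,  0.00158255]), 'tau': array([-1.72044063e-03, -5.27859235e+01, -1.26841117e+00, -1.53585291e+01,
       -5.24540653e-02,  3.95829877e-03,  1.08636409e-04]), 'eef_pos': array([0.26537372, 0.56537983, 0.26010732]), 'tcp_rot': array([-9.65701471e-05,  2.17614543e-01,  9.76034546e-01, -6.83495327e-04]), 'contact_force': array([-0.28707944,  0.78070307,  0.35158942]), 'torque': array([ 0.06026248, -0.03578503, -0.06227135]), 'width': 1.0035647751220067}
0.022
```

```bash
ls .
```

```text
h.py
pics
```

View pics/scene0.png

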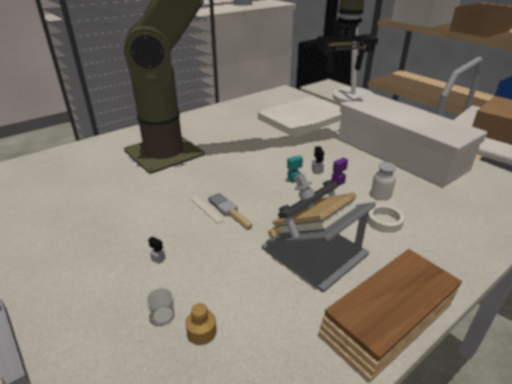

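View pics/top0.png

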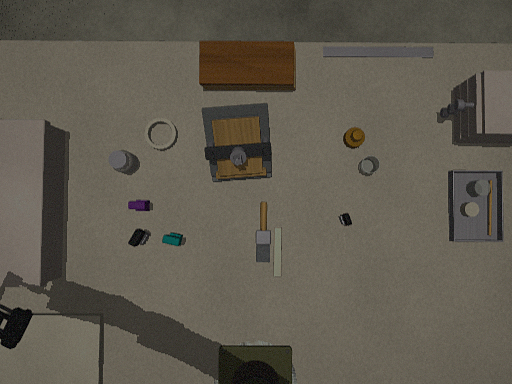

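View pics/wrist0.png

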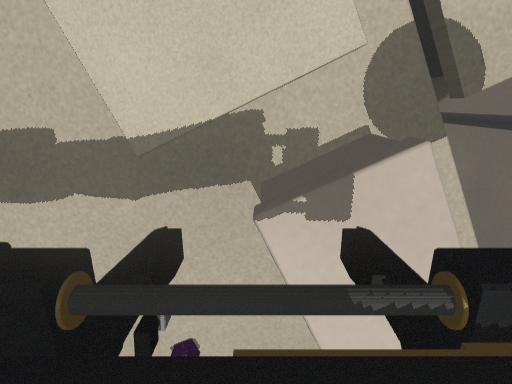

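```bash
cat > m1.py <<'E'
from h import *
d=load('top0'); W=world(d)
a=cv2.resize(d['img'][180:260,110:200],None,fx=8,fy=8,interpolation=cv2.INTER_NEAREST)
cv2.imwrite('pics/c1.png',a[:600,:800])
a=cv2.resize(d['img'][95:190,195:280],None,fx=6,fy=6,interpolation=cv2.INTER_NEAREST)
cv2.imwrite('pics/c2.png',a)
s=load('scene0');
a=cv2.resize(s['img'][140:280,255:410],None,fx=5,fy=4,interpolation=cv2.INTER_CUBIC)
cv2.imwrite('pics/c3.png',a)
print('bench',np.median(W[190:220,280:330,2]))
for nm,(u0,u1,v0,v1) in dict(knob=(124,156,224,250),small=(332,360,208,230)).items():
    w=W[v0:v1,u0:u1]; m=w[...,2]>0.045
    p=w[m]; print(nm,len(p),p.max(0).round(4),p.min(0).round(4),p.mean(0).round(4))
    hi=p[p[:,2]>p[:,2].max()-0.006]; print(len(hi),cv2.minAreaRect((hi[:,:2]*1000).astype(np.float32)))
    print((w[...,2]*1000).astype(int))
E
python3 m1.py
```

```text
bench 0.0008902206423927472
knob 186 [0.4834 0.3431 1.2525] [ 0.3856 -0.0128  0.0451] [0.41   0.3187 0.0801]
1 ((483.4053649902344, -12.819182395935059), (0.0, 0.0), 0.0)
[[   4    1   -1    2   -2    1    0    0   -2    2    4    0    0    5
     0    5   -1    2    0   -2    0    5    1    0    0    1    1   -2
     3    3    1    1]
 [  -2    1    1    0   -2    7    0    2   -4    2    3    0   -1    3
     5    2    0   -1    3    2    2   -1    0    2    2    0    3    1
     1   -2    0   -2]
 [  -2    0    0    1    1    0    1    1    6    1    3    0   -1    0
     0   -2    2    0    2    3    1    3    0    0    2    0    2    3
    -2    3    0    0]
 [   1    2   -2    3    5   -1   -1    5    1    2    5   -2    0    0
    -1    5    2   -1    0    3    1    0    3    1    1    1    0    1
     0    1    0    6]
 [   0   -2    0    0    3   -4    2    0    4    0    0   -6   -3    1
    60   54   45    3    3    2    1    0    5    0    3    4    4    1
     3    0    2    5]
 [   5   -1    0    0    0    0    1    5    0    4    0   -4   74   78
    73   68   61   51 
[... 6053 characters left out ...]
1    0    1    0   -1    2   -1   -3   -1    0
     3    1   -5    0    2    1    2    2   -3   -1    2    0    1   -2]
 [  -1    0    2    0   -5    1    1    2    0    3    0   -2    0    0
     4    0    1    3    1    0    1   -1   -4 1252   -1    0    1   -1]
 [   4    3    5    3    0    5    0    0   -1    0   -3    2    2    0
     0    1    4    3    2    1    2    0    1    0    4    3    0    5]
 [   0    1   -2   -1   -2   -1    0   -2   -3    0    4    1   -1    0
     1    1    0    4    0    1    1    2    3    2    2    1    3    1]
 [  -2    3   -1    0    1   -1   -2   -1    4   -1    0    0   -2    1
     3    3   -1    3    0    0    2    1    6    2    0    2   -2    0]]
```

View pics/c1.png

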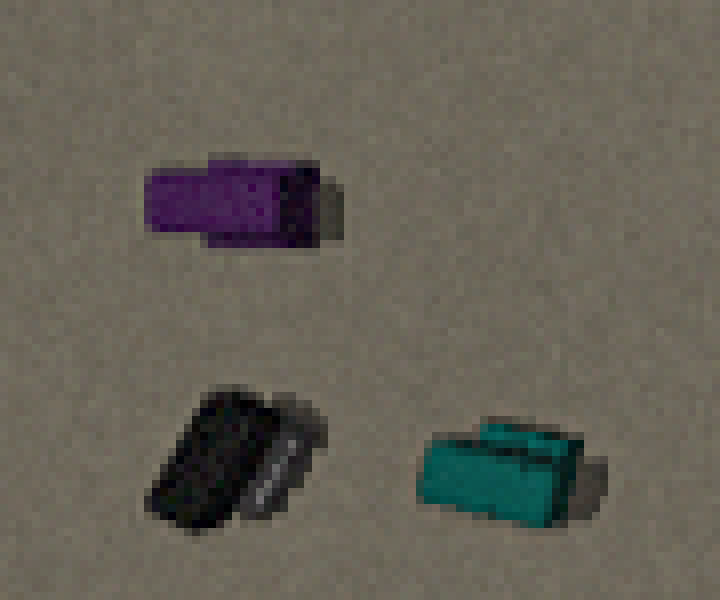

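View pics/c2.png

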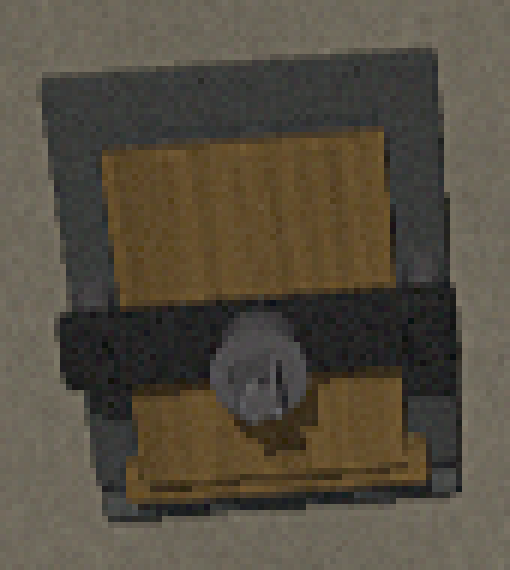

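View pics/c3.png

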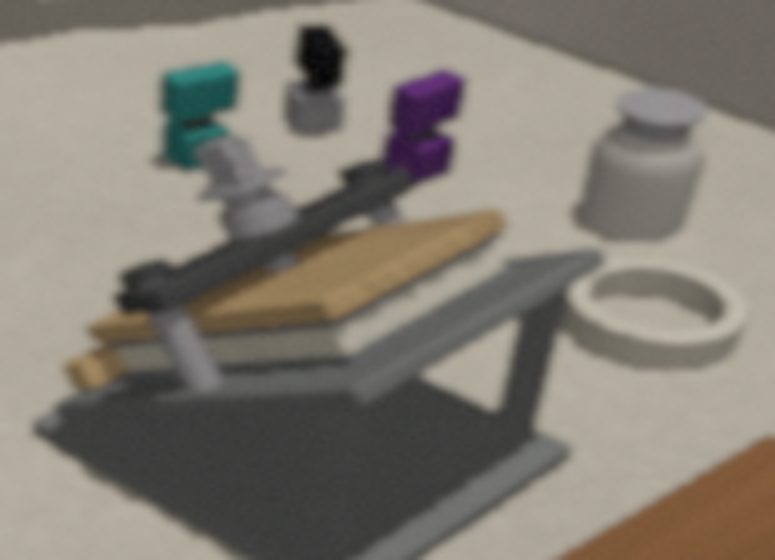

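```bash
cat > m2.py <<'E'
from h import *
d=load('top0'); W=world(d)
def rect(tag,box,lo,hi):
    u0,u1,v0,v1=box; w=W[v0:v1,u0:u1].reshape(-1,3)
    p=w[(w[:,2]>lo)&(w[:,2]<hi)]
    r=cv2.minAreaRect((p[:,:2]*1000).astype(np.float32))
    c=np.cov(p[:,:2].T); e,V=np.linalg.eigh(c); 
    print(tag,len(p),p.mean(0).round(4),r,'long axis deg',np.degrees(np.arctan2(V[1,1],V[0,1])),np.sqrt(12*e))
rect('knob',(124,156,224,250),.072,.09)
rect('purple',(124,156,196,213),.06,.09)
rect('turq',(160,186,230,248),.06,.09)
# press region
P=W[100:185,200:275]
np.set_printoptions(linewidth=250)
print((P[30:75:2,::3,2]*1000).astype(int));
E
python3 m2.py
```

```text
knob 143 [0.4093 0.3226 0.0779] ((409.4405517578125, 322.6679382324219), (22.537120819091797, 45.88328552246094), 57.39351272583008) long axis deg 149.9386163651481 [0.02213577 0.04599627]
purple 147 [0.4966 0.3191 0.0773] ((496.64764404296875, 321.113525390625), (19.061296463012695, 46.35619354248047), 0.6767674088478088) long axis deg 89.8182856066955 [0.02123788 0.04821907]
turq 156 [0.4033 0.2265 0.0772] ((402.9955139160156, 228.4276580810547), (47.0161018371582, 21.916748046875), 77.6465835571289) long axis deg 77.3967116779362 [0.02284687 0.0472394 ]
[[   6    4  113  113  112  150  151  150  153  146  146  148  145  147  146  149  147  149  150  147  105  107  109   -3    2]
 [   3    0  111  107  106  146  149  146  147  144  144  145  144  143  143  146  142  141  140  144  101  101   98    0    0]
 [   2    1  109  109  102  144  144  147  143  145  144  143  141  140  140  141  140  141  143  141   96   99   99   93    0]
 [   2    1  101  105   99  138  140  139  140  139  140  139  137  137  141  135  132  138  135  137 1252 1252   93   90    4]
 [   2    1   99  101  10
[... 1707 characters left out ...]
153   92   92   90   89   90   84   91   47   49   48   -2]
 [   3    5   -2    0   51   49   96   90   91   89   89   92   86   87   88   89   86   86   87   83   87   47   44   41    1]
 [   2   -1   -3    0   47   47   86   84   88   89   87   88   88   82   86   89   84   79   84   83   84   54   39   38   -1]
 [  -3    8    2    5   44   41   85   85   82   79   83   84   79   80   80   79   80   81   75   76   75   58   34   39    2]
 [   0    2    0   -2   40   37   76   77   82   81   81   80   79   76   74   76   78   75   76   72 1252   53   48   16    0]
 [  -2   -3    0   -1   34   36   55   75   78   74   72   72   53   54   50   55   57   54   51   50   51   49   13    8    0]]
```

```bash
cat > m3.py <<'E'
from h import *
from scipy.spatial.transform import Rotation as Ro
for tag in ['top0','scene0']:
    d=load(tag); W=world(d)
    img=d['img'].astype(int)
    near=(abs(W[...,0]-0.62)<0.15)&(abs(W[...,1]-0.03)<0.12)
    brown=near&(W[...,2]>0.07)&(W[...,2]<.16)&(img[...,2]-img[...,0]>25)
    p=W[brown]
    for i in range(5):
        c=np.median(p,0) if i==0 else p.mean(0)
        u,s,vt=np.linalg.svd(p-c,full_matrices=False); n=vt[2]*np.sign(vt[2,2]); r=(p-c)@n
        p=p[abs(r)<max(0.004,1.0*r.std())]
    print(tag,len(p),'n',n.round(3),'lean',np.degrees(np.arccos(n[2])),'az',np.degrees(np.arctan2(n[1],n[0])), r.std())
    q=W[near&(W[...,2]>0.156)&(W[...,2]<.21)]; print(len(q),q.mean(0))
    R=d['extrinsics'][:3,:3]
d=load('wrist0'); R=d['extrinsics'][:3,:3]; c=-R.T@d['extrinsics'][:3,3]
s=status.sense(); T=Ro.from_quat(np.roll(s['tcp_rot'],-1)).as_matrix()
print('cam in tool',T.T@(c-s['eef_pos']),'view dir in tool',T.T@(-R[2]),'tool',T.round(3))
E
python3 m3.py
```

```text
top0 1461 n [-0.571 -0.048  0.819] lean 34.97940154031565 az -175.21898863895333 0.0015956935767379049
601 [0.67478644 0.04997641 0.16493527]
scene0 560 n [-0.57  -0.059  0.82 ] lean 34.94183797804826 az -174.10340531018267 0.0009205799570346866
534 [0.67217649 0.04285752 0.16412266]
cam in tool [ 0.07370495  0.00086202 -0.12393768] view dir in tool [-0.28749894  0.00110793  0.95778031] tool [[-0.905  0.425 -0.   ]
 [ 0.425  0.905 -0.001]
 [-0.    -0.001 -1.   ]]
```

Call:
{"op": "apply_moves", "data": {
  "commands": [
    {"dp": [20, -35, 10], "angular": [0.4, -4.4, 0], "claw": 0},
    {"dp": [45, -70, 20], "angular": [0.8, -8.8, 0], "claw": 0},
    {"dp": [70, -105, 30], "angular": [1.2, -13, 0], "claw": 0},
    {"dp": [95, -145, 40], "angular": [1.6, -17.5, 0], "claw": 0},
    {"dp": [120, -185, 40], "angular": [2, -22, 0], "claw": 0},
    {"dp": [145, -225, 40], "angular": [2.4, -26, 0], "claw": 0},
    {"dp": [165, -265, 40], "angular": [2.8, -30, 0], "claw": 0},
    {"dp": [190, -300, 40], "angular": [3.2, -34.9, 0], "claw": 0}
  ]
}}

```text
t: 0.95
eef_pos: [0.439, 0.2805, 0.301]
tcp_rot: [0.261, 0.217, 0.938, 0.071]
contact_force: [-0.4, -0.4, 0.4]
width: 1.0
```

Call:
{"op": "apply_moves", "data": {
  "commands": [
    {"dp": [20, -35, 0], "angular": [0, 0, 0], "claw": 0},
    {"dp": [45, -75, 0], "angular": [0, 0, 0], "claw": 0},
    {"dp": [70, -115, 0], "angular": [0, 0, 0], "claw": 0},
    {"dp": [95, -155, -5], "angular": [0, 0, 0], "claw": 0},
    {"dp": [115, -190, -10], "angular": [0, 0, 0], "claw": 0},
    {"dp": [130, -215, -15], "angular": [0, 0, 0], "claw": 0},
    {"dp": [136, -226, -19], "angular": [0, 0, 0], "claw": 0},
    {"dp": [136, -226, -19], "angular": [0, 0, 0], "claw": 0}
  ]
}}

```text
t: 1.75
eef_pos: [0.5758, 0.0528, 0.2811]
tcp_rot: [0.26, 0.219, 0.937, 0.072]
contact_force: [0.1, 0.2, -0.6]
width: 1.0
```

Run:
```python
from h import *
d=cap('wrist','wrist1'); d=cap('scene','scene1'); s=status.sense(); print(s['t'],s['eef_pos'],s['tcp_rot'],s['qpos'].round(2),s['contact_force'])
```

```text
1.85 [0.5733589  0.06132362 0.28094025] [0.25813129 0.21371401 0.93919834 0.0748401 ] [-0.22  0.48 -0.02  2.19  2.11  0.12 -1.2 ] [0.0756403  1.12036358 0.37039863]
```

View pics/wrist1.png

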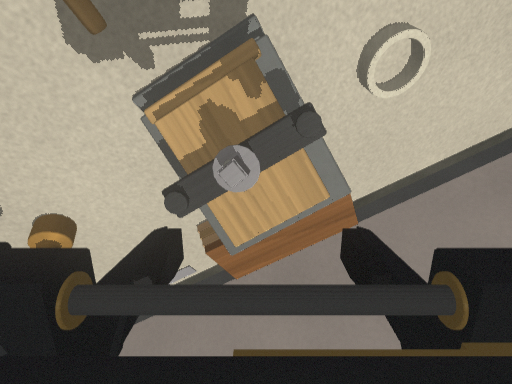

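Run:
```python
from h import *
s=status.sense(); print(s['t'],s['eef_pos'],s['tcp_rot'],s['qpos'].round(3),s['qd'].round(3))
d=load('wrist1')
a=cv2.resize(d['img'][125:215,190:285],None,fx=6.5,fy=6.5,interpolation=cv2.INTER_NEAREST); cv2.imwrite('pics/c4.png',a[:600,:800])
```

```text
1.85 [0.5733589  0.06132362 0.28094025] [0.25813129 0.21371401 0.93919834 0.0748401 ] [-0.22   0.477 -0.02   2.188  2.112  0.117 -1.199] [-0.085 -0.011 -0.016  0.01  -0.004 -0.009 -0.   ]
```

View pics/c4.png

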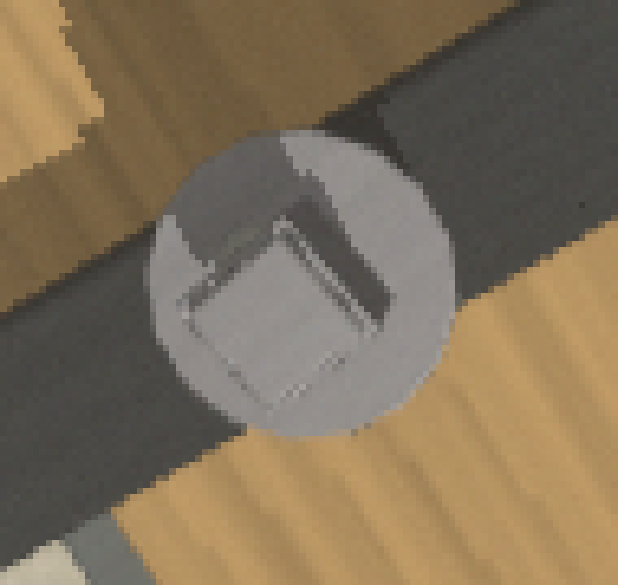

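```bash
cat > m4.py <<'E'
from h import *
import sys
tag=sys.argv[1]
d=load(tag); W=world(d)
n=np.array([-0.571,-0.053,0.819]); n/=np.linalg.norm(n)
def ray(u,v,q0,n):  # intersect pixel ray with plane through q0
    E=d['extrinsics']; R=E[:3,:3]; c=-R.T@E[:3,3]
    r=R.T@np.array([(u-d['cx'])/d['fx'],-(v-d['cy'])/d['fy'],-1]); return c+r*((q0-c)@n)/(r@n)
if tag=='wrist1':
    k=6.5; cor=[(190+x/k-.5,125+y/k-.5) for x,y in [(285,235),(365,325),(268,408),(188,318)]]
    # depth along n
    P=W[125:215,190:285]; h=P@n
    img=d['img'][125:215,190:285]
    f=(np.array([[232.6,174.4]])).astype(int)[0]
    hf=np.median((W[f[1]-4:f[1]+5,f[0]-4:f[0]+5]@n)); print('face h',hf)
    vv=np.median([W[int(125+y/k),int(190+x/k)]@n for x,y in [(400,220),(420,260),(330,420),(180,350),(200,250),(380,370),(420,330)]]); print('flange h',vv,'diff',hf-vv)
    fl=(abs(h-vv)<0.006)
    import scipy.ndimage as nd
    lab,_=nd.label(((h>vv-.006)).astype(int)); m=lab==lab[49,42]
    print('mask px',m.sum())
    cs,_=cv2.findContours(m.astype(np.uint8),cv2.RETR_EXTERNAL,cv2.CHAIN_APPROX_NONE); c=max(cs,key=len); el=cv2.fitEllipse(cv2.convexHull(c)); print('ellipse',el)
    u,v=el[0][0]+190,el[0][1]+125
    q=n*vv; F=ray(u,v,q,n); print('flange centre',F.round(4))
    C=[ray(a,b,n*hf,n) for a,b in cor]; t=np.mean(C,0); print('tip centre',t.round(4),'from flange',((t-F)).round(4), 'tip-based flange',(t-.024*n).round(4))
    for i in range(4):
        e=C[(i+1)%4]-C[i]; print('edge',np.linalg.norm(e).round(4),(e/np.linalg.norm(e)).round(3))
E
python3 m4.py wrist1
```

```text
face h -0.19675138887262789
flange h -0.22094342000129308 diff 0.024192031128665192
mask px 1781
ellipse ((46.14229965209961, 42.93503189086914), (46.87885284423828, 48.17997360229492), 128.7081298828125)
flange centre [0.6155 0.046  0.1624]
tip centre [0.6022 0.0446 0.1826] from flange [-0.0133 -0.0014  0.0202] tip-based flange [0.616  0.0459 0.1629]
edge 0.0143 [0.787 0.247 0.565]
edge 0.0159 [ 0.23  -0.968  0.098]
edge 0.0145 [-0.79  -0.237 -0.566]
edge 0.0157 [-0.22   0.971 -0.091]
```

```bash
cat > tgt.py <<'E'
from h import *
from scipy.spatial.transform import Rotation as Ro
n=np.array([-0.571,-0.053,0.819]); n/=np.linalg.norm(n)
F=np.array([.6157,.046,.1627])
y=np.array([-.225,.97,-.095]); y-=n*(y@n); y/=np.linalg.norm(y)
Td=np.c_[np.cross(y,-n),y,-n]
def rep(off,Tgoal=Td,pos=None):
    s=status.sense(); T=Ro.from_quat(np.roll(s['tcp_rot'],-1)).as_matrix()
    p=F+n*off if pos is None else pos
    print('t',s['t'],'dp mm',((p-s['eef_pos'])*1000).round(1),'rot deg',np.degrees(Ro.from_matrix(Tgoal@T.T).as_rotvec()).round(2),'q',s['qpos'].round(2),'F',s['contact_force'].round(1),'w',round(s['width'],3))
E
python3 -c "
from tgt import *
rep(.067);rep(.1);print(n)"
```

```text
t 1.85 dp mm [  4.1 -18.9 -63.4] rot deg [-20.7   -5.26  34.16] q [-0.22  0.48 -0.02  2.19  2.11  0.12 -1.2 ] F [0.1 1.1 0.4] w 1.002
t 1.85 dp mm [-14.8 -20.6 -36.3] rot deg [-20.7   -5.26  34.16] q [-0.22  0.48 -0.02  2.19  2.11  0.12 -1.2 ] F [0.1 1.1 0.4] w 1.002
[-0.57111109 -0.05301031  0.81915934]
```

Call:
{"op": "apply_moves", "data": {
  "commands": [
    {"dp": [-5, -5, -6], "angular": [-3.4, -0.9, 5.7], "claw": 0},
    {"dp": [-10, -10, -12], "angular": [-6.9, -1.8, 11.4], "claw": 0},
    {"dp": [-15, -15, -18], "angular": [-10.3, -2.7, 17.1], "claw": 0},
    {"dp": [-15, -18, -24], "angular": [-13.8, -3.5, 22.8], "claw": 0},
    {"dp": [-15, -20, -30], "angular": [-17.2, -4.4, 28.5], "claw": 0},
    {"dp": [-15, -20, -36], "angular": [-20.7, -5.3, 34.2], "claw": 0},
    {"dp": [-15, -20, -36], "angular": [-20.7, -5.3, 34.2], "claw": 0},
    {"dp": [-15, -20, -36], "angular": [-20.7, -5.3, 34.2], "claw": 0}
  ]
}}

```text
t: 2.65
eef_pos: [0.558, 0.0453, 0.2454]
tcp_rot: [0.3, -0.125, 0.945, -0.009]
contact_force: [-0.3, 0.1, 1.0]
width: 1.001
```

```bash
python3 -c "
from tgt import *
rep(.067);rep(.1)"
```

```text
t 2.65 dp mm [ 19.5  -2.9 -27.8] rot deg [-0.07 -0.02 -0.35] q [-0.02  0.55 -0.26  2.32  2.61  0.38 -0.95] F [-0.3  0.1  1. ] w 1.001
t 2.65 dp mm [ 0.6 -4.6 -0.8] rot deg [-0.07 -0.02 -0.35] q [-0.02  0.55 -0.26  2.32  2.61  0.38 -0.95] F [-0.3  0.1  1. ] w 1.001
```

Call:
{"op": "apply_moves", "data": {
  "commands": [
    {"dp": [6, -4, -9], "angular": [0, 0, 0], "claw": 0},
    {"dp": [13, -4, -19], "angular": [0, 0, 0], "claw": 0},
    {"dp": [19, -4, -28], "angular": [0, 0, 0], "claw": 0},
    {"dp": [19, -4, -28], "angular": [0, 0, 0], "claw": 0}
  ]
}}

```text
t: 3.05
eef_pos: [0.5781, 0.0392, 0.2157]
tcp_rot: [0.3, -0.124, 0.946, -0.01]
contact_force: [-0.7, -0.8, 0.5]
width: 1.002
```

```bash
python3 -c "
from tgt import *
rep(.067);cap('wrist','wrist2')"
```

```text
t 3.05 dp mm [-0.6  3.3  1.8] rot deg [-0.01 -0.06 -0.23] q [ 0.01  0.63 -0.28  2.3   2.65  0.44 -0.96] F [-0.7 -0.8  0.5] w 1.002
```

View pics/wrist2.png

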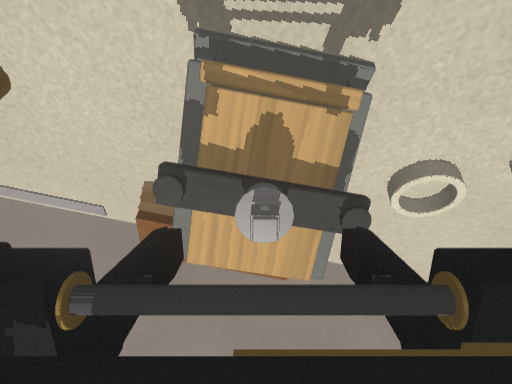

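```bash
cat > m5.py <<'E'
from tgt import *
import scipy.ndimage as nd
d=load('wrist2'); W=world(d); h=(W-F)@n
m=(h>-.006)&(h<.04)&(np.linalg.norm(W-F,axis=2)<.05)
lab,k=nd.label(m); sz=nd.sum(m,lab,range(1,k+1)); m=lab==1+np.argmax(sz); print(m.sum())
p=W[m]; hh=h[m]
print('flange h med',np.median(hh[abs(hh)<.008]),'face',np.median(hh[hh>.018]))
c,_=cv2.findContours(m.astype(np.uint8),cv2.RETR_EXTERNAL,cv2.CHAIN_APPROX_NONE); c=max(c,key=len); el=cv2.fitEllipse(cv2.convexHull(c)); print(el)
E=d['extrinsics']; R=E[:3,:3]; cc=-R.T@E[:3,3]
def ray(u,v,q0):
    r=R.T@np.array([(u-d['cx'])/d['fx'],-(v-d['cy'])/d['fy'],-1]); return cc+r*((q0-cc)@n)/(r@n)
print('F',ray(*el[0],F+n*np.median(hh[abs(hh)<.008])))
fm=(h>.019)&m; q=W[fm]; print('face centroid -> F',q.mean(0)-.024*n, len(q))
w2=(q-F)@np.c_[Td[:,0],Td[:,1]]; print(cv2.minAreaRect((w2*1000).astype(np.float32)))
a=cv2.resize(d['img'][175:250,225:305],None,fx=7.5,fy=7.5,interpolation=cv2.INTER_NEAREST); cv2.imwrite('pics/c5.png',a)
E
python3 m5.py
```

```text
2631
flange h med 0.00018587224336703988 face 0.02385159821888461
((263.8568420410156, 214.05465698242188), (56.577186584472656, 59.324127197265625), 90.7403564453125)
F [0.61491944 0.04491725 0.16231264]
face centroid -> F [0.61486976 0.0449655  0.16129231] 766
((0.3989086151123047, -0.49176883697509766), (18.263845443725586, 17.424663543701172), 0.7358057498931885)
```

View pics/c5.png

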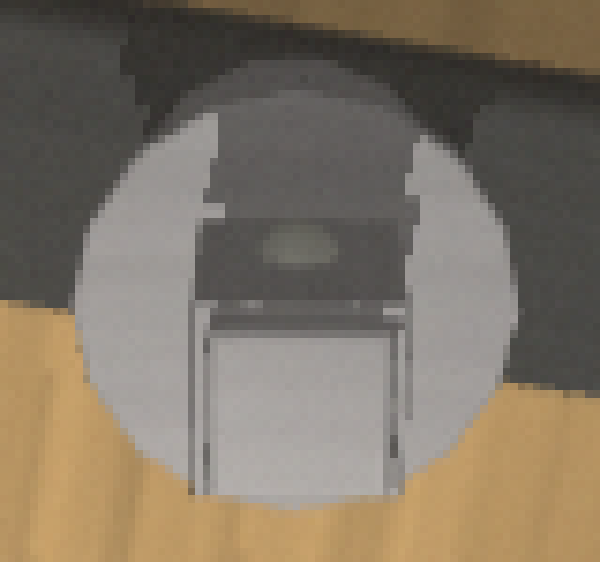

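```bash
cat >> tgt.py <<'E'
F=np.array([.6152,.0452,.1624])
a=np.radians(60.); yk=np.array([np.cos(a),np.sin(a),0]); zk=np.array([0,0,-1.]); Tk=np.c_[np.cross(yk,zk),yk,zk]
K=np.array([.4093,.3226,.067])
E
python3 -c "
from tgt import *
rep(0,Tk,K+[0,0,.15]);rep(0,Tk,K)"
```

```text
t 3.1 dp mm [-168.2  283.4    0.8] rot deg [ 10.44  34.27 -43.58] q [ 0.01  0.63 -0.28  2.3   2.65  0.44 -0.96] F [0.  0.2 0.4] w 0.999
t 3.1 dp mm [-168.2  283.4 -149.2] rot deg [ 10.44  34.27 -43.58] q [ 0.01  0.63 -0.28  2.3   2.65  0.44 -0.96] F [0.  0.2 0.4] w 0.999
```

Call:
{"op": "apply_moves", "data": {
  "commands": [
    {"dp": [-25, 0, 35], "angular": [0, 0, 0], "claw": 0},
    {"dp": [-45, 20, 65], "angular": [1, 4, -5], "claw": 0},
    {"dp": [-65, 55, 75], "angular": [2.3, 8, -10.5], "claw": 0},
    {"dp": [-85, 95, 75], "angular": [3.8, 13, -16], "claw": 0},
    {"dp": [-105, 135, 70], "angular": [5.3, 17.5, -22], "claw": 0},
    {"dp": [-120, 175, 60], "angular": [6.8, 22, -28], "claw": 0},
    {"dp": [-135, 215, 50], "angular": [8.2, 27, -34], "claw": 0},
    {"dp": [-150, 255, 30], "angular": [9.4, 31, -39.5], "claw": 0}
  ]
}}

```text
t: 3.9
eef_pos: [0.5158, 0.1038, 0.2773]
tcp_rot: [0.214, 0.018, 0.976, -0.035]
contact_force: [0.1, -0.7, 0.5]
width: 0.999
```

```bash
python3 -c "
from tgt import *
rep(0,Tk,K+[0,0,.15])"
```

```text
t 3.9 dp mm [-106.5  218.8  -60.3] rot deg [ 10.42  23.1  -27.44] q [-0.4   0.44 -0.03  2.2   1.11  0.29  0.05] F [ 0.1 -0.7  0.5] w 0.999
```

Call:
{"op": "apply_moves", "data": {
  "commands": [
    {"dp": [-15, 30, 0], "angular": [1.5, 3.3, -4], "claw": 0},
    {"dp": [-30, 65, -5], "angular": [3, 6.6, -8], "claw": 0},
    {"dp": [-50, 100, -15], "angular": [4.5, 9.9, -12], "claw": 0},
    {"dp": [-65, 135, -25], "angular": [6, 13.2, -16], "claw": 0},
    {"dp": [-80, 170, -35], "angular": [7.5, 16.5, -20], "claw": 0},
    {"dp": [-95, 200, -50], "angular": [9, 19.8, -24], "claw": 0},
    {"dp": [-106, 219, -60], "angular": [10.4, 23.1, -27.4], "claw": 0},
    {"dp": [-106, 219, -60], "angular": [10.4, 23.1, -27.4], "claw": 0}
  ]
}}

```text
t: 4.7
eef_pos: [0.4095, 0.3248, 0.2161]
tcp_rot: [-0.0, 0.256, 0.967, 0.001]
contact_force: [0.1, -0.8, -0.2]
width: 1.0
```

```bash
python3 -c "
from tgt import *
rep(0,Tk,K+[0,0,.15]);cap('wrist','wrist3')"
```

```text
t 4.7 dp mm [-0.2 -2.2  0.9] rot deg [-0.07 -0.02 -0.33] q [-0.53  0.64 -0.36  1.91  0.35  0.65 -0.06] F [ 0.1 -0.8 -0.2] w 1.0
```

View pics/wrist3.png

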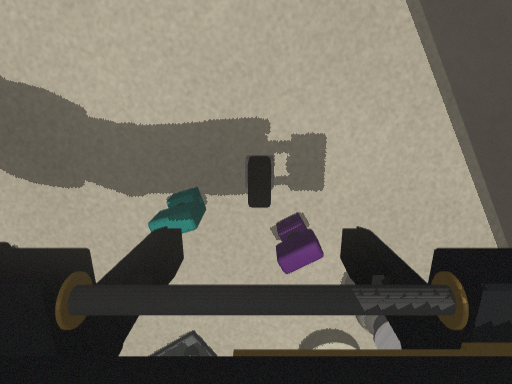

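Run:
```python
from tgt import *
d=load('wrist3'); W=world(d)
for box,lo in [((240,280,145,215),.070),((270,330,205,280),.07),((140,215,180,240),.07)]:
    w=W[box[2]:box[3],box[0]:box[1]].reshape(-1,3); p=w[(w[:,2]>lo)&(w[:,2]<.09)]
    r=cv2.minAreaRect((p[:,:2]*1000).astype(np.float32)); c=np.cov(p[:,:2].T); e,V=np.linalg.eigh(c)
    print(len(p),p.mean(0).round(4),r,np.degrees(np.arctan2(V[1,1],V[0,1])),np.sqrt(12*e))
s=status.sense(); T=Ro.from_quat(np.roll(s['tcp_rot'],-1)).as_matrix(); print(T.T@(np.array([.4093,.3226,.067])-s['eef_pos']))
```

```text
1071 [0.4073 0.3251 0.0773] ((408.5712585449219, 324.24755859375), (21.274106979370117, 46.05360794067383), 60.48200225830078) 150.21135231829814 [0.02126454 0.04556117]
933 [0.4937 0.3233 0.0768] ((495.5289611816406, 322.4814758300781), (45.81806564331055, 22.08708381652832), 89.28516387939453) 89.4472725155918 [0.02202081 0.0446988 ]
731 [0.3998 0.2353 0.0767] ((402.0304260253906, 229.63461303710938), (45.72789764404297, 21.96861457824707), 76.67912292480469) 64.79435614351652 [0.01740271 0.04503935]
[ 0.00093197 -0.00088235  0.14963984]
```

Call:
{"op": "apply_moves", "data": {
  "commands": [
    {"dp": [0, -1, -30], "angular": [0, 0, 0], "claw": 0.35},
    {"dp": [0, -1, -70], "angular": [0, 0, 0], "claw": 0.35},
    {"dp": [0, -1, -105], "angular": [0, 0, 0], "claw": 0.35},
    {"dp": [0, -1, -130], "angular": [0, 0, 0], "claw": 0.35},
    {"dp": [0, -1, -149], "angular": [0, 0, 0], "claw": 0.35},
    {"dp": [0, -1, -149], "angular": [0, 0, 0], "claw": 0.35},
    {"dp": [0, -1, -149], "angular": [0, 0, 0], "claw": 0.35}
  ]
}}

```text
t: 5.45
eef_pos: [0.4109, 0.3214, 0.069]
tcp_rot: [0.002, 0.257, 0.966, 0.0]
contact_force: [-0.7, 0.1, -0.7]
width: 0.651
```

```bash
python3 -c "
from tgt import *
rep(0,Tk,np.array([.409,.3235,.067]))"
```

```text
t 5.45 dp mm [-1.9  2.1 -2. ] rot deg [ 0.03  0.19 -0.23] q [-0.65  0.88 -0.18  2.01  0.5   0.3  -0.19] F [-0.7  0.1 -0.7] w 0.651
```

Call:
{"op": "apply_moves", "data": {
  "commands": [
    {"dp": [-2, 2, -2], "angular": [0, 0, 0], "claw": 0.5},
    {"dp": [-2, 2, -2], "angular": [0, 0, 0], "claw": 0.65},
    {"dp": [-2, 2, -2], "angular": [0, 0, 0], "claw": 0.9},
    {"dp": [-2, 2, -2], "angular": [0, 0, 0], "claw": 1},
    {"dp": [-2, 2, -2], "angular": [0, 0, 0], "claw": 1},
    {"dp": [-2, 2, -2], "angular": [0, 0, 0], "claw": 1}
  ],
  "grip_force": 50
}}

```text
t: 6.05
eef_pos: [0.4085, 0.3241, 0.0663]
tcp_rot: [0.001, 0.257, 0.966, 0.0]
contact_force: [-0.0, -0.3, 2.9]
width: 0.244
```

```bash
python3 -c "
from tgt import *
rep(0,Tk,np.array([.409,.3235,.067]))"
```

```text
t 6.05 dp mm [ 0.5 -0.6  0.7] rot deg [-0.01  0.14 -0.22] q [-0.65  0.88 -0.18  2.01  0.5   0.29 -0.2 ] F [-0.  -0.3  2.9] w 0.244
```

Call:
{"op": "apply_moves", "data": {
  "commands": [
    {"dp": [0, 0, 15], "angular": [0, 0, 0], "claw": 1},
    {"dp": [0, 0, 45], "angular": [0, 0, 0], "claw": 1},
    {"dp": [0, 0, 85], "angular": [0, 0, 0], "claw": 1},
    {"dp": [0, 0, 130], "angular": [0, 0, 0], "claw": 1},
    {"dp": [0, 0, 170], "angular": [0, 0, 0], "claw": 1},
    {"dp": [0, 0, 205], "angular": [0, 0, 0], "claw": 1},
    {"dp": [0, 0, 205], "angular": [0, 0, 0], "claw": 1}
  ]
}}

```text
t: 6.75
eef_pos: [0.41, 0.326, 0.2753]
tcp_rot: [0.003, 0.257, 0.966, 0.004]
contact_force: [0.5, 0.1, -1.3]
width: 0.247
```

```bash
python3 -c "
from tgt import *
rep(.067+.06); cap('wrist','wrist4'); cap('scene','scene4')"
```

```text
t 6.75 dp mm [ 132.6 -287.6   -8.9] rot deg [-11.   -33.98  42.98] q [-0.5   0.55 -0.42  1.85  0.31  0.79 -0.03] F [ 0.5  0.1 -1.3] w 0.247
```

View pics/wrist4.png

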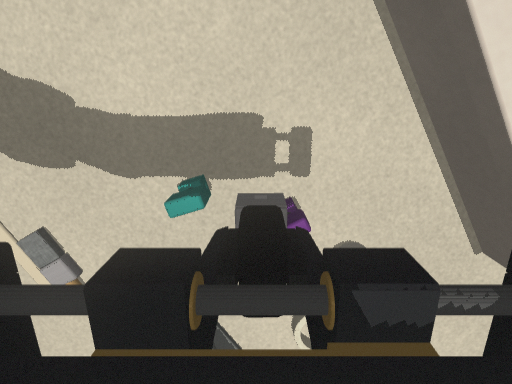

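View pics/scene4.png

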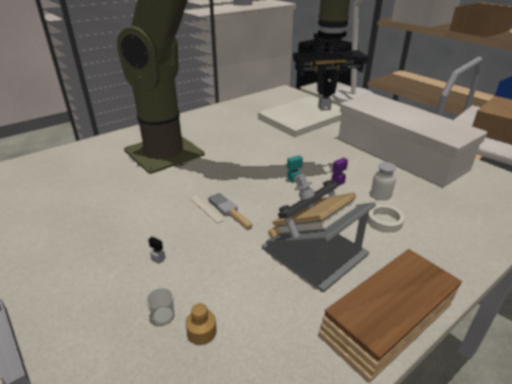

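Call:
{"op": "apply_moves", "data": {
  "commands": [
    {"dp": [10, -30, 10], "angular": [-1, -3, 3.5], "claw": 1},
    {"dp": [20, -60, 20], "angular": [-2, -6, 7.5], "claw": 1},
    {"dp": [30, -95, 30], "angular": [-3, -9, 11.5], "claw": 1},
    {"dp": [45, -130, 40], "angular": [-4, -12, 15], "claw": 1},
    {"dp": [60, -165, 40], "angular": [-5, -15, 19], "claw": 1},
    {"dp": [75, -200, 40], "angular": [-6, -19, 24], "claw": 1},
    {"dp": [90, -225, 40], "angular": [-7, -23, 29], "claw": 1},
    {"dp": [100, -245, 40], "angular": [-8.3, -26.5, 33.5], "claw": 1}
  ]
}}

```text
t: 7.65
eef_pos: [0.507, 0.0773, 0.309]
tcp_rot: [0.234, -0.036, 0.971, -0.011]
contact_force: [1.2, -0.6, -1.1]
width: 0.242
```

```bash
python3 -c "
from tgt import *
rep(.067+.06)"
```

```text
t 7.65 dp mm [ 35.6 -38.8 -42.6] rot deg [-2.15 -7.97  9.89] q [-0.25  0.36 -0.11  2.24  1.13  0.22  0.23] F [ 1.2 -0.6 -1.1] w 0.242
```

Call:
{"op": "apply_moves", "data": {
  "commands": [
    {"dp": [6, -8, -7], "angular": [-0.4, -1.6, 2], "claw": 1},
    {"dp": [12, -16, -14], "angular": [-0.8, -3.2, 4], "claw": 1},
    {"dp": [18, -24, -21], "angular": [-1.2, -4.8, 6], "claw": 1},
    {"dp": [24, -30, -28], "angular": [-1.7, -6.4, 8], "claw": 1},
    {"dp": [30, -36, -35], "angular": [-2.2, -8, 9.9], "claw": 1},
    {"dp": [35, -39, -42], "angular": [-2.2, -8, 9.9], "claw": 1},
    {"dp": [35, -39, -42], "angular": [-2.2, -8, 9.9], "claw": 1},
    {"dp": [35, -39, -42], "angular": [-2.2, -8, 9.9], "claw": 1}
  ]
}}

```text
t: 8.45
eef_pos: [0.5419, 0.0408, 0.2674]
tcp_rot: [0.3, -0.122, 0.946, -0.01]
contact_force: [-0.4, -0.2, -1.1]
width: 0.246
```

```bash
python3 -c "
from tgt import *
rep(.067+.06); cap('wrist','wrist5'); cap('scene','scene5'); cap('top','top5')"
```

```text
t 8.45 dp mm [ 0.7 -2.3 -1. ] rot deg [-0.1  -0.08  0.03] q [ 0.13  0.51 -0.48  2.34  2.3   0.41 -0.65] F [-0.4 -0.2 -1.1] w 0.246
```

View pics/wrist5.png

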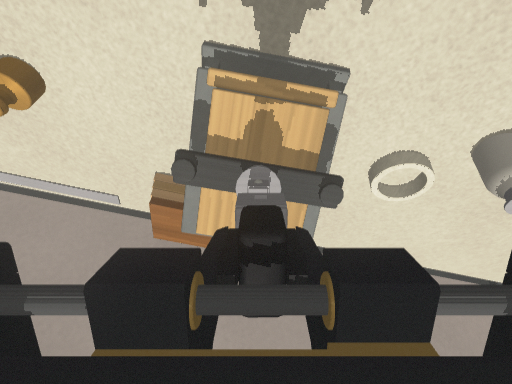

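View pics/scene5.png

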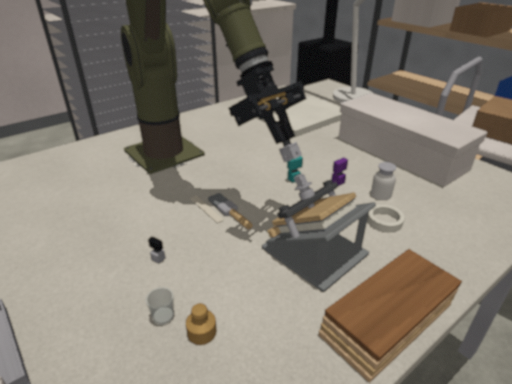

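```bash
cat > m6.py <<'E'
from tgt import *
import sys
tag=sys.argv[1]
d=load(tag); W=world(d)
s=status.sense(); T=Ro.from_quat(np.roll(s['tcp_rot'],-1)).as_matrix()
L=(W-s['eef_pos'])@T   # tool coords
a=cv2.resize(d['img'][150:260,205:320],None,fx=5,fy=5,interpolation=cv2.INTER_NEAREST); cv2.imwrite('pics/c6.png',a)
m=(abs(L[...,1])<.03)&(abs(L[...,0])<.035)&(L[...,2]>.030)&(L[...,2]<.072)
q=L[m]; print('collar n',len(q),'y',np.percentile(q[:,1],[1,50,99]).round(4),'x',np.percentile(q[:,0],[1,50,99]).round(4),'z',np.percentile(q[:,2],[1,50,99]).round(4))
for lo in np.arange(.030,.072,.006):
    r=q[(q[:,2]>=lo)&(q[:,2]<lo+.006)]
    if len(r)>5: print(lo.round(3),len(r),'y',np.percentile(r[:,1],[3,97]).round(4),'mid',np.mean(np.percentile(r[:,1],[3,97])).round(4),'x front med',np.percentile(r[:,0],[50,95]).round(4))
Fl=(F-s['eef_pos'])@T; print('F expected in tool',Fl.round(4))
m=(np.linalg.norm(L-Fl,axis=2)<.032)&(L[...,2]>Fl[2]-.004)&(L[...,2]<Fl[2]+.004); q=L[m]
print('flange visible n',len(q),'y rng',np.percentile(q[:,1],[.5,99.5]).round(4),'x rng',np.percentile(q[:,0],[.5,99.5]).round(4),'z',np.median(q[:,2]).round(4))
m=(np.linalg.norm(L-Fl,axis=2)<.032)&(L[...,2]<Fl[2]-.006)&(L[...,2]>.075); q=L[m]; print('drive n',len(q),'y',np.percentile(q[:,1],[1,99]).round(4),'x',np.percentile(q[:,0],[1,99]).round(4))
E
python3 m6.py wrist5
```

```text
collar n 814 y [-0.0159 -0.0017  0.0148] x [0.0067 0.0172 0.0179] z [0.0346 0.0491 0.0663]
0.03 113 y [-0.0157  0.0142] mid -0.0007 x front med [0.0127 0.017 ]
0.036 114 y [-0.0159  0.0148] mid -0.0006 x front med [0.0166 0.0175]
0.042 155 y [-0.0149  0.0136] mid -0.0006 x front med [0.0173 0.0178]
0.048 151 y [-0.0155  0.0138] mid -0.0008 x front med [0.0173 0.0177]
0.054 105 y [-0.0155  0.0139] mid -0.0008 x front med [0.0174 0.0177]
0.06 163 y [-0.0151  0.0132] mid -0.001 x front med [0.0174 0.0178]
0.066 13 y [-0.0126  0.0126] mid -0.0 x front med [0.0173 0.0174]
F expected in tool [ 0.0031 -0.0031  0.129 ]
flange visible n 749 y rng [-0.0231  0.0167] x rng [-0.0013  0.0229] z 0.1289
drive n 269 y [-0.0121  0.0055] x [0.006  0.0136]
```

View pics/c6.png

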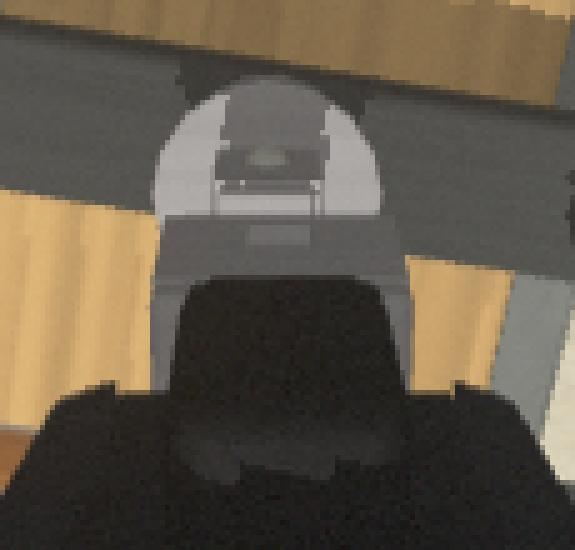

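Call:
{"op": "apply_moves", "data": {
  "commands": [
    {"dp": [6, -1, -8], "angular": [0, 0, 0], "claw": 1},
    {"dp": [12, -1, -17], "angular": [0, 0, 0], "claw": 1},
    {"dp": [17.3, -1, -24.6], "angular": [0, 0, 0], "claw": 1},
    {"dp": [17.3, -1, -24.6], "angular": [0, 0, 0], "claw": 1},
    {"dp": [17.3, -1, -24.6], "angular": [0, 0, 0], "claw": 1}
  ]
}}

```text
t: 9.1
eef_pos: [0.5605, 0.0402, 0.244]
tcp_rot: [0.302, -0.122, 0.945, -0.01]
contact_force: [-0.8, -1.0, -1.5]
width: 0.246
```

```bash
python3 -c "
from tgt import *
rep(.067+.03); cap('wrist','wrist6');cap('scene','scene6')"; python3 m6.py wrist6
```

```text
t 9.1 dp mm [-0.7 -0.1 -2.1] rot deg [-0.11  0.15 -0.01] q [ 0.15  0.58 -0.5   2.31  2.35  0.46 -0.66] F [-0.8 -1.  -1.5] w 0.246
collar n 810 y [-0.0153 -0.0011  0.0155] x [0.0045 0.0152 0.0158] z [0.0342 0.0488 0.066 ]
0.03 137 y [-0.0149  0.015 ] mid 0.0 x front med [0.0111 0.015 ]
0.036 91 y [-0.0153  0.0156] mid 0.0002 x front med [0.0151 0.0156]
0.042 155 y [-0.0143  0.0144] mid 0.0 x front med [0.0153 0.0156]
0.048 148 y [-0.0146  0.0145] mid -0.0 x front med [0.0153 0.0156]
0.054 105 y [-0.0148  0.0146] mid -0.0001 x front med [0.0153 0.0156]
0.06 164 y [-0.0144  0.0142] mid -0.0001 x front med [0.0153 0.0157]
0.066 10 y [-0.0096  0.0103] mid 0.0004 x front med [0.0152 0.0152]
F expected in tool [0.0024 0.0003 0.0988]
flange visible n 734 y rng [-0.0198  0.0203] x rng [0.0005 0.0223] z 0.0988
drive n 105 y [-0.0081  0.0087] x [0.0101 0.0131]
```

View pics/c6.png

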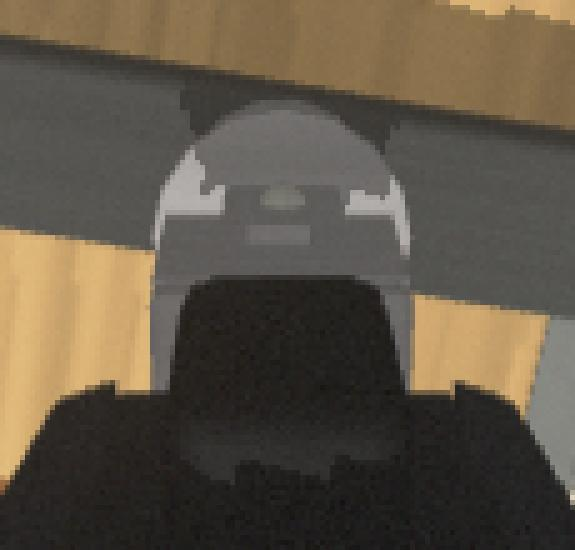

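Call:
{"op": "apply_moves", "data": {
  "commands": [
    {"dp": [0.6, 0, -2.6], "angular": [0, 0, 0], "claw": 1},
    {"dp": [2.5, 0.2, -5], "angular": [0, 0, 0], "claw": 1},
    {"dp": [4, 0.3, -7.5], "angular": [0, 0, 0], "claw": 1},
    {"dp": [5.5, 0.4, -9.7], "angular": [0, 0, 0], "claw": 1},
    {"dp": [7, 0.5, -11.7], "angular": [0, 0, 0], "claw": 1},
    {"dp": [8.3, 0.6, -13.7], "angular": [0, 0, 0], "claw": 1},
    {"dp": [8.3, 0.6, -13.7], "angular": [0, 0, 0], "claw": 1}
  ],
  "grip_force": 55
}}

```text
t: 9.9
eef_pos: [0.5689, 0.0406, 0.2305]
tcp_rot: [0.302, -0.122, 0.945, -0.01]
contact_force: [-1.1, -0.5, -2.4]
width: 0.25
```

```bash
python3 -c "
from tgt import *
rep(.067+.014); s=status.sense(); print('axial',s['contact_force']@n, s['torque']); cap('wrist','wrist7')"; python3 m6.py wrist7
```

```text
t 9.9 dp mm [ 0.1  0.3 -1.7] rot deg [-0.1   0.19  0.  ] q [ 0.15  0.62 -0.51  2.3   2.37  0.49 -0.67] F [-1.1 -0.5 -2.4] w 0.25
axial -1.34877274942196 [-0.06304713  0.85887915 -0.00202862]
collar n 814 y [-0.0154 -0.0011  0.0154] x [0.0042 0.0149 0.0155] z [0.034  0.0481 0.0657]
0.03 154 y [-0.0151  0.0151] mid 0.0 x front med [0.0107 0.0146]
0.036 80 y [-0.0153  0.0154] mid 0.0001 x front med [0.0148 0.0152]
0.042 169 y [-0.0144  0.0145] mid 0.0 x front med [0.015  0.0154]
0.048 140 y [-0.0149  0.0143] mid -0.0003 x front med [0.015  0.0153]
0.054 100 y [-0.0147  0.0145] mid -0.0001 x front med [0.015  0.0154]
0.06 166 y [-0.0146  0.0136] mid -0.0005 x front med [0.015  0.0153]
F expected in tool [0.0012 0.0003 0.0826]
flange visible n 629 y rng [-0.0201  0.0205] x rng [-0.0014  0.0213] z 0.0826Traceback (most recent call last):
  File "m6.py", line 16, in <module>
    m=(np.linalg.norm(L-Fl,axis=2)<.032)&(L[...,2]<Fl[2]-.006)&(L[...,2]>.075); q=L[m]; print('drive n',len(q),'y',np.percentile(q[:,1],[1,99]).round(4),'x',np.percentile(q[:,0],[1,99]).round(4))
                                                                                                                   ~~~~~~~~~~~~~^^^^^^^^^^^^^^^
    return _quantile_unchecked(
        a, q, axis, out, overwrite_input, method, keepdims, weights)
    return _ureduce(a,
                    func=_quantile_ureduce_func,
    ...<5 lines>...
                    overwrite_input=overwrite_input,
                    method=method)
    r = func(a, **kwargs)
    result = _quantile(arr,
                       quantiles=q,
    ...<2 lines>...
                       out=out,
                       weights=wgt)
    slices_having_nans = np.isnan(arr[-1, ...])
                                  ~~~^^^^^^^^^
IndexError: index -1 is out of bounds for axis 0 with size 0
```

View pics/c6.png

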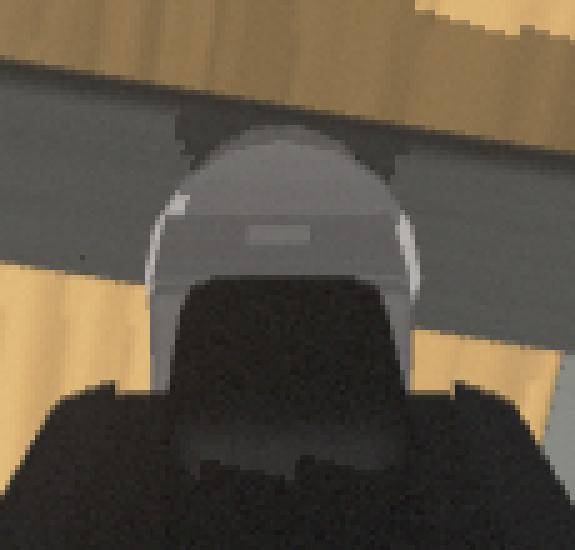

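Call:
{"op": "apply_moves", "data": {
  "commands": [
    {"dp": [1.7, 0.2, -2.5], "angular": [0, 0, 0], "claw": 1},
    {"dp": [3.4, 0.3, -4.9], "angular": [0, 0, 0], "claw": 1},
    {"dp": [5.1, 0.5, -7.4], "angular": [0, 0, 0], "claw": 1},
    {"dp": [6.9, 0.6, -9.8], "angular": [0, 0, 0], "claw": 1},
    {"dp": [9.1, 0.8, -13.1], "angular": [0, 0, 0], "claw": 1}
  ]
}}

```text
t: 10.45
eef_pos: [0.577, 0.0413, 0.217]
tcp_rot: [0.301, -0.122, 0.946, -0.01]
contact_force: [-5.2, -1.4, -0.2]
width: 0.246
```

```bash
python3 -c "
from tgt import *
rep(.067); s=status.sense(); print('axial',s['contact_force']@n, s['torque']); cap('wrist','wrist8')"; python3 m6.py wrist8 2>/dev/null | tail -3
```

```text
t 10.45 dp mm [-0.1  0.3  0.3] rot deg [-0.09  0.08 -0.01] q [ 0.15  0.66 -0.51  2.29  2.38  0.52 -0.68] F [-5.2 -1.4 -0.2] w 0.246
axial 2.872335319794395 [-0.22113521  1.60392156 -0.04115347]
0.066 33 y [-0.0199  0.0145] mid -0.0027 x front med [0.0153 0.019 ]
F expected in tool [-0.0001  0.0002  0.0662]
flange visible n 91 y rng [-0.0155  0.0148] x rng [0.0146 0.0159] z 0.0643
```

View pics/c6.png

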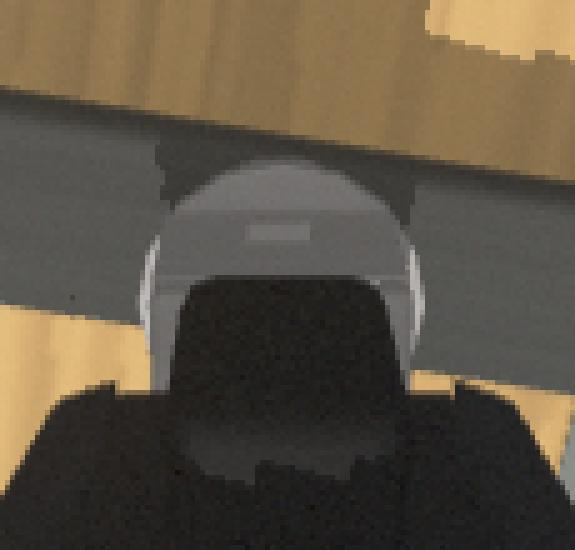

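Call:
{"op": "apply_moves", "data": {
  "commands": [
    {"dp": [1.7, 0.2, -2.5], "angular": [0, 0, 0], "claw": 1},
    {"dp": [3.4, 0.3, -4.9], "angular": [0, 0, 0], "claw": 1},
    {"dp": [4.6, 0.4, -6.6], "angular": [0, 0, 0], "claw": 1}
  ]
}}

```text
t: 10.8
eef_pos: [0.5827, 0.0419, 0.211]
tcp_rot: [0.302, -0.122, 0.945, -0.01]
contact_force: [-9.7, -1.4, 8.5]
width: 0.241
```

```bash
python3 -c "
from tgt import *
rep(.067-.008); s=status.sense(); print('axial',s['contact_force']@n, s['torque'])"
```

```text
t 10.8 dp mm [-1.1  0.2 -0.3] rot deg [-0.09  0.22 -0.01] q [ 0.15  0.68 -0.51  2.28  2.39  0.53 -0.68] F [-9.7 -1.4  8.5] w 0.241
axial 12.574164206208634 [-0.27308786  1.34396173 -0.09285253]
```

Axial push is about 14 N; the spindle is near its stop. Push on in small steps.

Call:
{"op": "apply_moves", "data": {
  "commands": [
    {"dp": [1.1, 0.1, -1.6], "angular": [0, 0, 0], "claw": 1}
  ]
}}

```text
t: 10.9
eef_pos: [0.5827, 0.042, 0.2105]
tcp_rot: [0.303, -0.123, 0.945, -0.011]
contact_force: [-23.3, -4.5, 29.4]
width: 0.247
```

Call:
{"op": "apply_moves", "data": {
  "commands": [
    {"dp": [1.1, 0.1, -1.6], "angular": [0, 0, 0], "claw": 1}
  ]
}}

```text
t: 11.0
eef_pos: [0.5829, 0.042, 0.2102]
tcp_rot: [0.303, -0.123, 0.945, -0.011]
contact_force: [-32.7, -6.8, 44.3]
width: 0.243
```

Call:
{"op": "apply_moves", "data": {
  "commands": [
    {"dp": [1.1, 0.1, -1.6], "angular": [0, 0, 0], "claw": 1}
  ]
}}

```text
t: 11.1
eef_pos: [0.5831, 0.0419, 0.2099]
tcp_rot: [0.304, -0.124, 0.945, -0.012]
contact_force: [-42.8, -7.9, 61.0]
width: 0.251
```

```bash
python3 -c "
from tgt import *
rep(.067-.008); s=status.sense(); print('axial',s['contact_force']@n, s['torque']);cap('wrist','wrist9')"; python3 m6.py wrist9
```

```text
t 11.1 dp mm [-1.6  0.2  0.9] rot deg [ 0.06  0.42 -0.13] q [ 0.15  0.68 -0.52  2.29  2.4   0.54 -0.68] F [-42.8  -7.9  61. ] w 0.251
axial 74.8462047890683 [-0.76712663  0.79479639 -0.60568737]
collar n 1268 y [-0.0193  0.0002  0.0203] x [-0.0035  0.0152  0.021 ] z [0.034  0.0586 0.0684]
0.03 167 y [-0.0151  0.0155] mid 0.0002 x front med [0.0109 0.015 ]
0.036 79 y [-0.0151  0.0157] mid 0.0003 x front med [0.0149 0.0154]
0.042 168 y [-0.0143  0.0148] mid 0.0002 x front med [0.0152 0.0155]
0.048 145 y [-0.0144  0.0142] mid -0.0001 x front med [0.0152 0.0156]
0.054 95 y [-0.0149  0.015 ] mid 0.0 x front med [0.0152 0.0156]
0.06 341 y [-0.0187  0.0196] mid 0.0004 x front med [0.0153 0.0199]
0.066 273 y [-0.0193  0.0203] mid 0.0005 x front med [0.0163 0.0209]
F expected in tool [0.0012 0.0006 0.0577]
flange visible n 169 y rng [-0.0153  0.0153] x rng [0.0128 0.0157] z 0.0586Traceback (most recent call last):
  File "m6.py", line 16, in <module>
    m=(np.linalg.norm(L-Fl,axis=2)<.032)&(L[...,2]<Fl[2]-.006)&(L[...,2]>.075); q=L[m]; print('drive n',len(q),'y',np.percentile(q[:,1],[1,99]).round(4),'x',np.percentile(q[:,0],[1,99]).round(4))
                                                                                                                   ~~~~~~~~~~~~~^^^^^^^^^^^^^^^
    return _quantile_unchecked(
        a, q, axis, out, overwrite_input, method, keepdims, weights)
    return _ureduce(a,
                    func=_quantile_ureduce_func,
    ...<5 lines>...
                    overwrite_input=overwrite_input,
                    method=method)
    r = func(a, **kwargs)
    result = _quantile(arr,
                       quantiles=q,
    ...<2 lines>...
                       out=out,
                       weights=wgt)
    slices_having_nans = np.isnan(arr[-1, ...])
                                  ~~~^^^^^^^^^
IndexError: index -1 is out of bounds for axis 0 with size 0
```

View pics/c6.png

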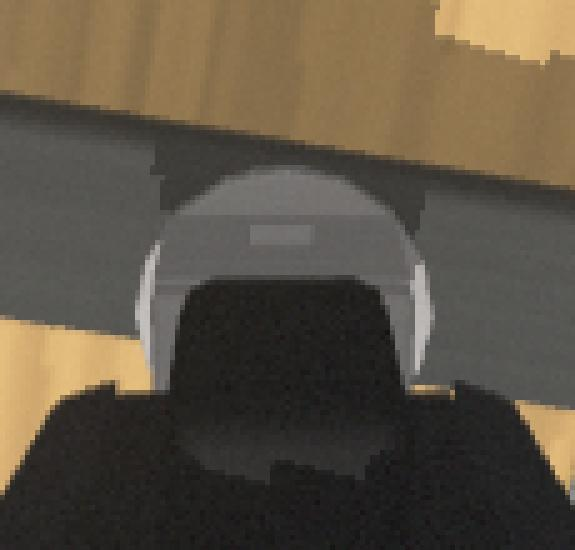

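Call:
{"op": "apply_moves", "data": {
  "commands": [
    {"dp": [-1.4, -0.1, 2], "angular": [0, 0, 0], "claw": 1},
    {"dp": [-2.8, -0.3, 4], "angular": [0, 0, 0], "claw": 1},
    {"dp": [-4, -0.4, 5.7], "angular": [0, 0, 0], "claw": 1},
    {"dp": [-4.6, -0.4, 6.6], "angular": [0, 0, 0], "claw": 1}
  ]
}}

```text
t: 11.55
eef_pos: [0.5813, 0.0416, 0.213]
tcp_rot: [0.302, -0.122, 0.945, -0.011]
contact_force: [-3.3, -0.8, -1.1]
width: 0.243
```

```bash
python3 -c "
from tgt import *
rep(.067); s=status.sense(); print('axial',s['contact_force']@n, s['torque']);cap('wrist','wrist10')"; python3 m6.py wrist10 2>/dev/null|tail -4
```

```text
t 11.55 dp mm [-4.4  0.1  4.3] rot deg [-0.08  0.23  0.02] q [ 0.15  0.67 -0.51  2.29  2.39  0.53 -0.68] F [-3.3 -0.8 -1.1] w 0.243
axial 1.0441631248509484 [-0.29754232  1.42938776 -0.10368679]
0.06 202 y [-0.0186  0.0152] mid -0.0017 x front med [0.0153 0.0192]
0.066 401 y [-0.0193  0.0204] mid 0.0005 x front med [0.0162 0.0206]
F expected in tool [0.0013 0.0007 0.061 ]
flange visible n 189 y rng [-0.0151  0.0152] x rng [0.0131 0.0158] z 0.0614
```

View pics/c6.png

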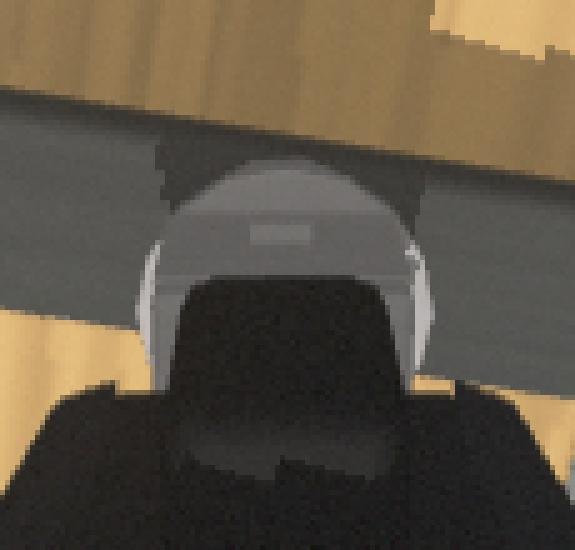

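Call:
{"op": "apply_moves", "data": {
  "commands": [
    {"dp": [-1, -0.1, 1.4], "angular": [0, 0, 0], "claw": 1},
    {"dp": [-2, -0.2, 2.8], "angular": [0, 0, 0], "claw": 1},
    {"dp": [-2.9, -0.3, 4.1], "angular": [0, 0, 0], "claw": 1},
    {"dp": [-2.9, -0.3, 4.1], "angular": [0, 0, 0], "claw": 1}
  ]
}}

```text
t: 12.0
eef_pos: [0.5784, 0.0413, 0.2172]
tcp_rot: [0.302, -0.122, 0.945, -0.011]
contact_force: [-2.7, -2.5, -1.1]
width: 0.245
```

```bash
python3 -c "
from tgt import *
rep(.067); s=status.sense(); print('axial',s['contact_force']@n, s['torque']);cap('wrist','wrist11')"; python3 m6.py wrist11 2>/dev/null|tail -4
```

```text
t 12.0 dp mm [-1.4  0.3  0.1] rot deg [-0.08  0.23  0.01] q [ 0.15  0.66 -0.51  2.29  2.38  0.52 -0.68] F [-2.7 -2.5 -1.1] w 0.245
axial 0.7700785168642961 [-0.35387247  1.38430143 -0.19165927]
0.06 211 y [-0.0174  0.019 ] mid 0.0008 x front med [0.0152 0.019 ]
0.066 391 y [-0.0193  0.0203] mid 0.0005 x front med [0.0161 0.0207]
F expected in tool [0.0013 0.0006 0.0661]
flange visible n 525 y rng [-0.0201  0.0211] x rng [-0.0063  0.0213] z 0.0665
```

View pics/c6.png

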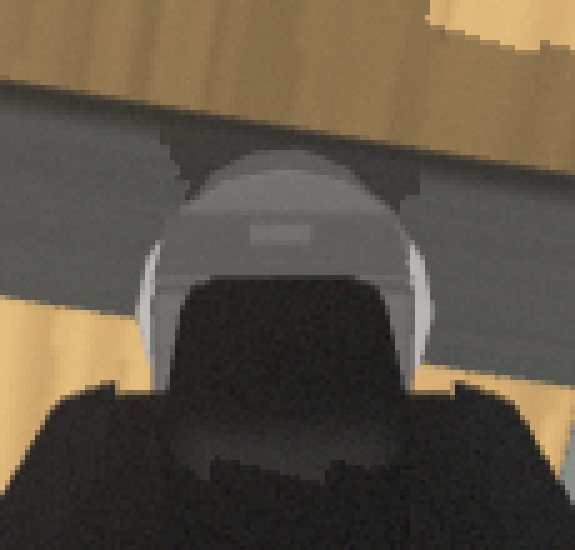

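Call:
{"op": "apply_moves", "data": {
  "commands": [
    {"dp": [0, 0, 0], "angular": [0, 0, 0], "claw": 0.7},
    {"dp": [0, 0, 0], "angular": [0, 0, 0], "claw": 0.5},
    {"dp": [0, 0, 0], "angular": [0, 0, 0], "claw": 0.4},
    {"dp": [0, 0, 0], "angular": [0, 0, 0], "claw": 0.35},
    {"dp": [-6, -0.5, 8], "angular": [0, 0, 0], "claw": 0.35},
    {"dp": [-17, -1.6, 25], "angular": [0, 0, 0], "claw": 0.35},
    {"dp": [-34, -3, 49], "angular": [0, 0, 0], "claw": 0.35},
    {"dp": [-51, -5, 74], "angular": [0, 0, 0], "claw": 0.35}
  ]
}}

```text
t: 12.85
eef_pos: [0.5263, 0.0367, 0.2919]
tcp_rot: [0.302, -0.123, 0.945, -0.01]
contact_force: [-0.4, 0.3, 1.0]
width: 0.646
```

```bash
python3 -c "
from tgt import *
rep(.067); cap('wrist','wrist12');cap('scene','scene12');cap('top','top12')
d=load('scene12');cv2.imwrite('pics/c7.png',cv2.resize(d['img'][120:280,255:410],None,fx=4,fy=3.7,interpolation=cv2.INTER_CUBIC))
d=load('wrist12');cv2.imwrite('pics/c8.png',cv2.resize(d['img'][100:260,180:340],None,fx=3.7,fy=3.7,interpolation=cv2.INTER_NEAREST))"
```

```text
t 12.85 dp mm [ 50.7   4.9 -74.6] rot deg [-0.13  0.18 -0.03] q [ 0.13  0.44 -0.46  2.35  2.27  0.35 -0.62] F [-0.4  0.3  1. ] w 0.646
```

View pics/c7.png

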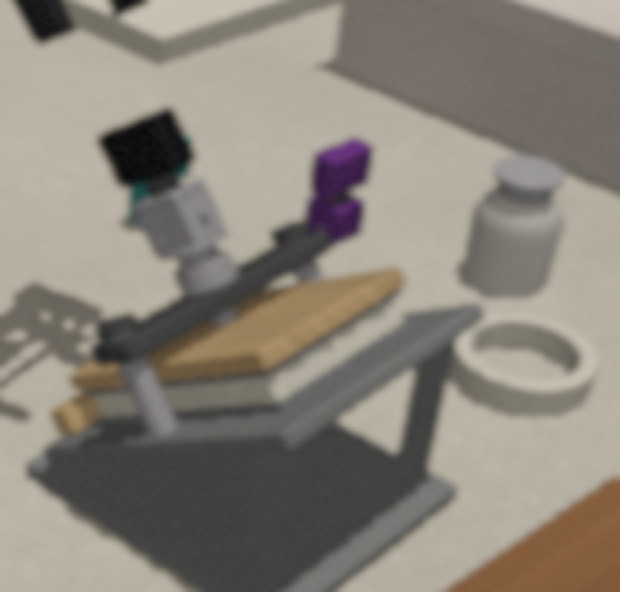

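View pics/c8.png

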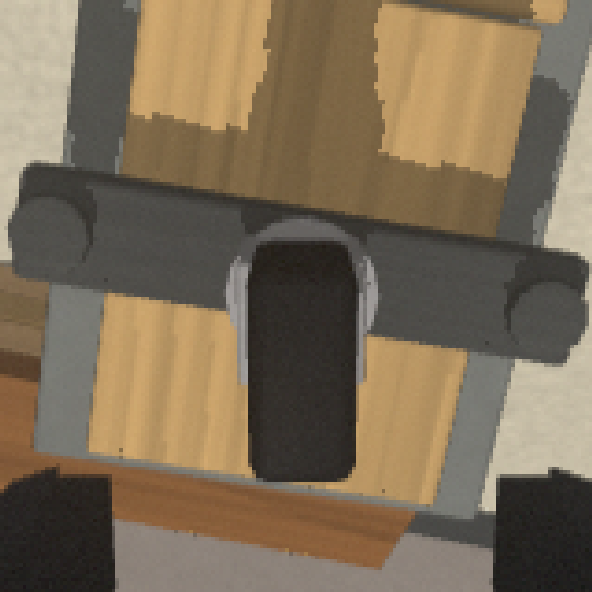

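View pics/top12.png

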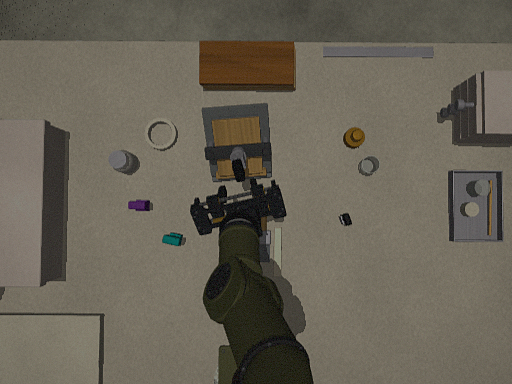

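Run:
```python
from tgt import *
for tag in ['wrist12','top12','scene12']:
    d=load(tag); W=world(d); h=(W-F)@n; r=W-F-h[...,None]*n
    x=r@Td[:,0]; y=r@Td[:,1]
    m=(h>.07)&(h<.1)&(np.linalg.norm(r,axis=2)<.03); print(tag,'top',m.sum(),np.median(h[m]) if m.any() else None, 'ctr',x[m].mean().round(4),y[m].mean().round(4))
    R=np.linalg.norm(r,axis=2)
    m=(abs(h)<.012)&(R<.021)&(R>.0165)&(abs(y)>.0165); print(' flange',m.sum(),np.median(h[m]) if m.any() else None)
    m=(abs(h-.032)<.006)&(abs(x)<.014)&(abs(y)<.02)&((abs(y)>.0122)|(x>.013)); print(' collar top',m.sum(),np.median(h[m]) if m.any() else None)
# others moved?
a=load('top0');b=load('top12')
for nm,(u0,u1,v0,v1) in dict(small=(335,357,210,230),purple=(124,156,196,213),turq=(160,186,230,248),tape=(140,185,112,155),disp=(105,140,145,178),beaker=(355,385,152,180),weight=(340,370,123,152)).items():
    print(nm,np.abs(a['img'][v0:v1,u0:u1].astype(int)-b['img'][v0:v1,u0:u1]).mean().round(1))
```

```text
wrist12 top 1709 0.07814856025926532 ctr 0.0042 -0.0001
 flange 93 -5.7065604648840725e-05
 collar top 164 0.032440439744230984
top12 top 167 0.07879242403584931 ctr -0.0021 -0.0014
 flange 17 0.0010979559313345406
 collar top 24 0.03303287338852999
scene12 top 84 0.07422270638451736 ctr -0.0044 -0.0086
 flange 28 0.0026183037513328507
 collar top 34 0.029368230707333583
small 10.8
purple 10.0
turq 9.0
tape 11.7
disp 10.4
beaker 10.7
weight 10.4
```

```bash
python3 -c "
from cell import arm,status
print(status.sense()['contact_force']); print(arm.close_job())"
```

```text
[-0.00862161 -0.82595798 -0.33224712]
the job is handed in; nothing more can be done
None
```

I pushed the larger black wing knob onto the press's square drive until it was solid at the spindle's stop. I then eased it back to rest, let go, backed the arm clear and handed the job in at about 13 s.

- **Seating:** The wrist camera puts the knob's top 78.1 mm above the flange, for a 78 mm tall knob. The collar top is at 32.4 mm (32 mm given), and the flange is back at its resting place, so the knob is fully home. The top camera agrees within about 1 mm. The scene camera, farther away and on fewer pixels, reads about 4 mm low on the knob's top.
- **Ball:** I could not see or read the ball, so the click is inferred, and I did no pull test. The push reached about 75 N, well over the 7–13 N the ball needs and under the 120 N wrist limit. The flange also came back out with the knob while it was still gripped.
- **Other things on the bench:** The other knobs, dispenser, beaker, tape and weight show no change in the top view beyond image noise. The brush and folder were partly under the arm in the last picture, so I did not compare them, but the arm never went near them. After letting go, the force reading was under 1 N, so the robot was touching nothing.

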